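# Put the lids back on the earthenware canisters

### The job

The four earthenware canisters and their four knobbed lids, graded in size, have got mixed up on the workshop table. Put each lid on the canister it fits, set down gently so that it sits flat in the mouth and is not dropped, and leave every canister, and the mug of brushes, standing where it is.

Things in the scene. Friction and masses are not known exactly. Their poses are not given: they have to be found in the camera images.
- jar_a: the smallest canister: an open, upright, straight-sided round jar of unglazed red-brown earthenware, 56 mm outside diameter, 60 mm tall, wall 6 mm, so its mouth is 44 mm wide; loose and not heavy. Origin: centre of its underside, z up; the rim is 60 mm above it.
- jar_b: the second smallest canister: an open, upright, straight-sided round jar of unglazed red-brown earthenware, 70 mm outside diameter, 70 mm tall, wall 6 mm, so its mouth is 58 mm wide; loose and not heavy. Origin: centre of its underside, z up; the rim is 70 mm above it.
- jar_c: the second largest canister: an open, upright, straight-sided round jar of unglazed red-brown earthenware, 84 mm outside diameter, 80 mm tall, wall 6 mm, so its mouth is 72 mm wide; loose and not heavy. Origin: centre of its underside, z up; the rim is 80 mm above it.
- jar_d: the largest canister: an open, upright, straight-sided round jar of unglazed red-brown earthenware, 98 mm outside diameter, 90 mm tall, wall 6 mm, so its mouth is 86 mm wide; loose and not heavy. Origin: centre of its underside, z up; the rim is 90 mm above it.
- lid_a: the smallest lid, fits the 56 mm canister: earthenware disc 56 mm across, knob up, flat on the table. Origin: centre of its underside, z up. From there: tapered round flange (28 mm across at 0, 38 mm at 10 mm height) that drops into the mouth; disc (10 to 18 mm) that rests on the rim; knob to grip, a cylinder 20 mm across (18 to 44 mm). Seated, its origin is 50 mm above the canister's.
- lid_b: the second smallest lid, fits the 70 mm canister: earthenware disc 70 mm across, knob up, flat on the table. Origin: centre of its underside, z up. From there: tapered round flange (42 mm across at 0, 52 mm at 10 mm height) that drops into the mouth; disc (10 to 18 mm) that rests on the rim; knob to grip, a cylinder 20 mm across (18 to 44 mm). Seated, its origin is 60 mm above the canister's.
- lid_c: the second largest lid, fits the 84 mm canister: earthenware disc 84 mm across, knob up, flat on the table. Origin: centre of its underside, z up. From there: tapered round flange (56 mm across at 0, 66 mm at 10 mm height) that drops into the mouth; disc (10 to 18 mm) that rests on the rim; knob to grip, a cylinder 20 mm across (18 to 44 mm). Seated, its origin is 70 mm above the canister's.
- lid_d: the largest lid, fits the 98 mm canister: earthenware disc 98 mm across, knob up, flat on the table. Origin: centre of its underside, z up. From there: tapered round flange (70 mm across at 0, 80 mm at 10 mm height) that drops into the mouth; disc (10 to 18 mm) that rests on the rim; knob to grip, a cylinder 20 mm across (18 to 44 mm). Seated, its origin is 80 mm above the canister's.
- mug: bystander: white mug, 76 mm across, 92 mm tall, with brushes standing in it up to 180 mm high and a handle on one side; beyond the canisters as seen from the robot. Origin: centre of its underside.
Things that resemble listed ones, but are neither listed nor needed, are in the scene too. What is shaped like the jar_c but white or yellow is not meant. Leave any purple or yellow look-alike of the jar_d alone.

How it is judged:
By the outcome, as a careful person would: the job done as asked, in the order asked, and still so for the second after the job is handed in, with the robot touching nothing.
It also fails if it takes over 106 s, if anything falls off the work surface, if the arm or the gripper's body presses on something with over 40 N, if the wrist force passes 120 N, or if a joint passes its speed limit or range.

### The arm

A 6-joint arm with a two-finger parallel gripper is mounted at the origin on the work surface. World frame = base frame: x ahead of the robot, y to its left, z up, the work surface at z = 0. Lengths are in m, angles in rad, forces in N, time in s.
With the tool pointing down it reaches from about 0.35 to 0.8 m from the base axis. Payload 7.3 kg.
Tool frame: the origin (TCP) lies midway between the tips of the shut fingers; the grasp point (between the pads) lies behind it (manip.grip_depth is the z of the grasp point in the tool frame, in m); z points along the fingers, y is the line along which they close (so a half turn about z gives the same grasp; the last joint's range is limited). The gripper opens to 85 mm and grips with 20 to 120 N. Pads are 22 mm wide; open, the fingers measure 114 mm over their backs; the gripper's body (76 mm by 85 mm) begins 54 mm behind the grasp point. The pads swing forward as they close: fully open they stand 13 mm farther back than shut.
Start: joints at [-1.34, 0.342, 1.524, -0, 1.275, -0.146], TCP at [0.193, -0.488, 0.231] pointing down, gripper open.
Joint ranges: [-2.53, 2.53], [-0.77, 2.02], [0.04, 2.7], [-1, 4.14], [0.28, 2.66], [-3.11, 3.11]. Speed limits (rad/s): [2.57, 2.57, 3.14, 3.14, 3.14, 3.14].

### API

Orientations are given as a unit quaternion [x, y, z, w].
In Python, from rig import manip, viewer gives the robot as it stands. The module is installed in compiled form; this text tells all that it offers.
- The arm moves only by the tool carry_out, never from a script. Its argument "plan" is a list that holds one entry, the list of rows, each a list of 4 numbers: the shift along the tool's x, y, z in m, then the turn about the tool's z in degrees. In form: [[[dx, dy, dz, spin], ...]]. A call has 1 to 8 rows; each row is the pose to reach, as a shift and turn from the pose commanded when the call began, along the tool's axes at that moment; what a row does not reach only later rows make up. A row lasts 1/10 s, in which the tool goes at most 50 mm and 8.59 degrees, less where a joint would pass 70% of its speed; a pose out of reach is approached as far as the arm can. A call with a gripper value outside its range is refused whole. "claw" is the opening, from 0 (shut) to 1 (fully open), set as the call begins (left out, the last holds). The fingers move at their own pace and stop on an object; "force" is the grip in N (left out, the last holds). Time passes only in rows, so rows that repeat a pose let the fingers close. It gives the time, the measured TCP pose, the force, the opening and the grip force at its end, in the units of the state.
- manip.state(): the state, without advancing time (a new reading comes with each control period).
- viewer.snapshot(name): name is "scene" or "side" or "wrist"; returns a dict with "color" (400x640x3 uint8, blue, green, red), "vertical_fov" (degrees; the focal length in pixels is half the picture's height over the tangent of half this angle, whatever the lens; pixels are square), "cx", "cy" (the principal point, pixels), "cam_to_world" (4x4, takes a point from camera to world coordinates). Camera axes: x right, y up, looking along -z (the intrinsics and any distortion apply to the point x, -y, -z); pixel columns grow to the right and rows downward; lengths in m; the calibration is good to about 2 mm. A picture is of the moment at which its call begins. There is no depth.
- manip.sign_off(): hands the job in; it is judged then, once.
The state is a dict: "clock": time; "joint_pos": joint angles; "dq": joint speeds; "joint_torque": joint torques, N m; "ee_pos": TCP position; "orientation": TCP orientation; "wrist_force": force on the tool from outside, world axes, zero at the start; "torque": the same for the moment, N m; "grip_width": finger opening in m; "grip_force": force on a finger pad.
Only numpy, scipy, OpenCV 4.12 (cv2) and the standard library are available. Lean on these libraries where they do the work, as an engineer would, in place of code of your own. Each camera call takes 0.05 s, during which the arm holds its last target. There are 200 camera calls.

## Working session

There is one attempt and no reset: what is moved stays moved. The work goes in short steps, Python scripts to look and compute and a tool call to move; the robot and the scene stay as the last step left them, time stands still between calls to the robot, and variables do not carry over. Pictures are saved under pics/ and viewed, at most 14 in all, crops included, and the job is handed in when it is done.

Besides the shell and the picture viewer there is one more tool, called after "Call:" by a JSON object that holds its "fn" and its "kwargs", one argument or row to a line. carry_out: Moves the arm, as the interface text tells. Its arguments: {"type":"object","properties":{"plan":{"type":"array"},"claw":{"type":"number"},"force":{"type":"number"}},"required":["plan"]}

```bash
mkdir -p pics; python3 - <<'E'
from rig import manip, viewer
import cv2,numpy as np
for n in ("scene","side"):
    s=viewer.snapshot(n); cv2.imwrite(f"pics/{n}0.png",s["color"])
    print(n,s["vertical_fov"],s["cx"],s["cy"],np.round(s["cam_to_world"],3).tolist(),[k for k in s])
st=manip.state();print(st["ee_pos"],st["orientation"],manip.grip_depth,st["clock"],st["grip_width"])
E
```

```text
scene 45.08496900230769 319.63228359974386 194.56179765928275 [[-0.309, -0.734, 0.605, 1.358], [0.951, -0.234, 0.201, 0.494], [-0.005, 0.637, 0.771, 1.109], [0.0, 0.0, 0.0, 1.0]] ['color', 'vertical_fov', 'cx', 'cy', 'cam_to_world']
side 42.35744955316242 321.1437618974263 200.16194336426685 [[-0.994, 0.076, -0.073, 0.352], [-0.104, -0.575, 0.811, 1.605], [0.02, 0.814, 0.58, 1.02], [0.0, 0.0, 0.0, 1.0]] ['color', 'vertical_fov', 'cx', 'cy', 'cam_to_world']
[ 0.19311769 -0.48781734  0.23068505] [ 9.82309031e-01  1.87265776e-01 -1.54099014e-05 -7.04797453e-04] -0.0187 0.1 0.08580483946692292
```

View pics/scene0.png

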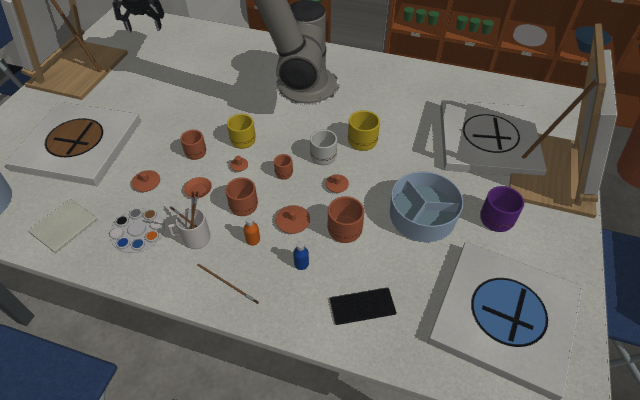

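View pics/side0.png

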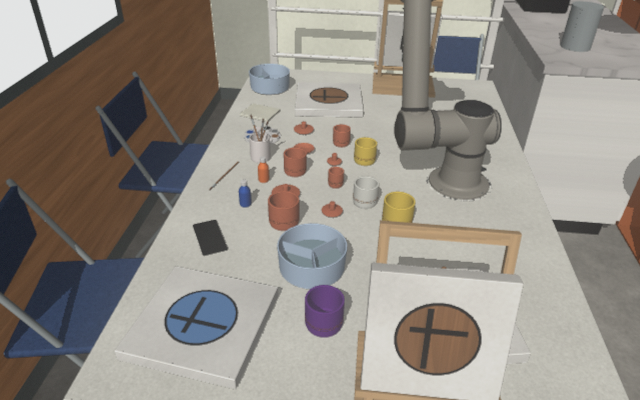

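```bash
python3 - <<'E'
import cv2
a=cv2.imread("pics/scene0.png")[115:250,120:380]
cv2.imwrite("pics/sc.png",cv2.resize(a,None,fx=3,fy=3,interpolation=cv2.INTER_CUBIC))
a=cv2.imread("pics/side0.png")[110:240,230:430]
cv2.imwrite("pics/sd.png",cv2.resize(a,None,fx=4,fy=4,interpolation=cv2.INTER_CUBIC))
E
```

```text
(no output)
```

View pics/sc.png

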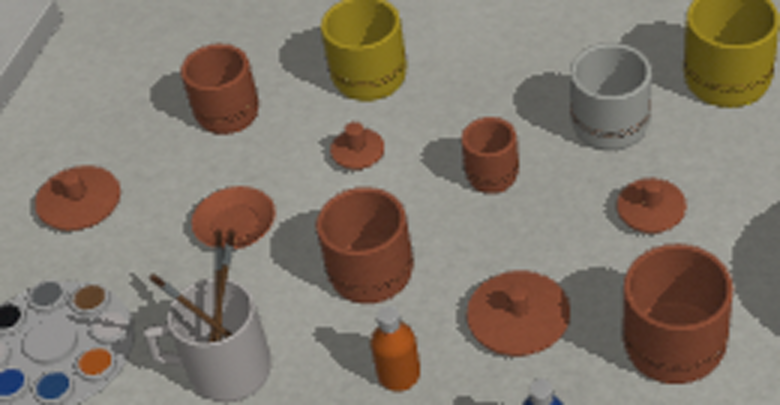

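View pics/sd.png

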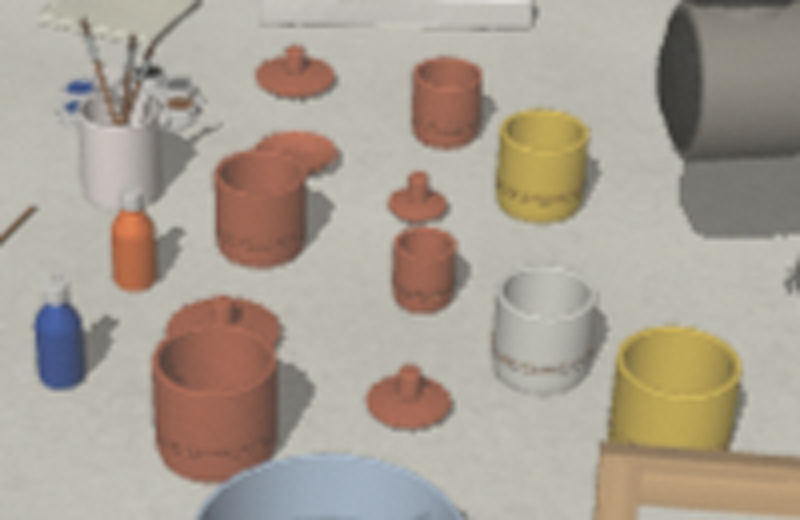

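The look-alikes are the saucer without a knob (scene 197,188), the white jar (323,147), two yellow jars (241,130; 364,130) and the purple one (502,208). The four knobbed lids and the four red-brown jars, told apart by size, fit the description. Next I locate them with both cameras.

```bash
cat > h.py <<'E'
import numpy as np
from rig import manip, viewer
def ray(s,u,v):
    f=200/np.tan(np.radians(s["vertical_fov"])/2); M=np.array(s["cam_to_world"])
    return M[:3,3], M[:3,:3]@np.array([(u-s["cx"])/f,-(v-s["cy"])/f,-1])
def onz(s,u,v,z):
    o,d=ray(s,u,v); return o+d*(z-o[2])/d[2]
def proj(s,p):
    f=200/np.tan(np.radians(s["vertical_fov"])/2); M=np.array(s["cam_to_world"])
    c=M[:3,:3].T@(np.array(p)-M[:3,3]); return s["cx"]-f*c[0]/c[2], s["cy"]+f*c[1]/c[2]
E
python3 - <<'E'
from h import *
S=viewer.snapshot("scene");D=viewer.snapshot("side")
P={"ja":(.06,490,133,425,245),"jb":(.07,216,67,448,75),"jc":(.08,363,218,261,171),"jd":(.09,677,281,216,357),
"la":(.044,354,127,419,176),"lb":(.044,651,184,411,370),"lc":(.044,71,178,296,50),"ld":(.044,518,292,227,300)}
for k,(z,a,b,c,d) in P.items():
    print(k,onz(S,120+(a-1)/3,115+(b-1)/3,z).round(4)[:2],onz(D,230+(c-1.5)/4,110+(d-1.5)/4,z).round(4)[:2])
# widths
for k,z,l,r,y in (("la",.018,329,385,146),("lb",.018,616,686,204),("lc",.018,34,120,195),("ld",.018,467,570,311),("ja",.06,462,518,133),("jb",.07,181,250,67),("jc",.08,317,409,218),("jd",.09,624,730,281)):
    p,q=[onz(S,120+(u-1)/3,115+(y-1)/3,z) for u in (l,r)]; print(k,np.linalg.norm(p-q).round(4),((p+q)/2).round(4)[:2])
E
```

```text
ja [0.4365 0.0734] [0.4405 0.0813]
jb [ 0.443  -0.2269] [ 0.4425 -0.2192]
jc [0.5932 0.0071] [0.5952 0.0086]
jd [0.5832 0.3095] [0.5858 0.3135]
la [ 0.4567 -0.0686] [ 0.4573 -0.0636]
lb [0.4393 0.2432] [0.4379 0.2468]
lc [ 0.6067 -0.3079] [ 0.6047 -0.3022]
ld [0.6056 0.1642] [0.6017 0.1658]
la 0.0581 [ 0.4588 -0.0682]
lb 0.0699 [0.4425 0.2447]
lc 0.0869 [ 0.6068 -0.3095]
ld 0.097 [0.6082 0.1643]
ja 0.0562 [0.4365 0.0734]
jb 0.0717 [ 0.4432 -0.2274]
jc 0.0862 [0.5932 0.0071]
jd 0.0946 [0.5832 0.3095]
```

Call:
{"fn": "carry_out", "kwargs": {
  "plan": [
    [[0.05,0,0,4],[0.1,-0.004,0,8],[0.15,-0.006,0,12],[0.2,-0.008,0,16],[0.25,-0.01,0,20],[0.3,-0.012,0,21.6],[0.35,-0.014,0,21.6],[0.38,-0.016,0,21.6]]
  ],
  "claw": 1
}}

```text
clock: 1.0
ee_pos: [0.5435, -0.3312, 0.2307]
orientation: [1.0, 0.001, 0.0, -0.0]
wrist_force: [0.5, -1.0, -0.1]
grip_width: 0.0857
grip_force: 0.0
```

```bash
cat >> h.py <<'E'
from scipy.spatial.transform import Rotation as Ro
def mv(x,y,z):
    st=manip.state();R=Ro.from_quat(st["orientation"]).as_matrix()
    d=R.T@(np.array([x,y,z])-st["ee_pos"])
    return "t",round(st["clock"],2),"tcp",np.round(st["ee_pos"],4),"shift",np.round(d,4),"spin",np.degrees(np.arctan2(R[1,0],R[0,0])).round(2)
E
python3 -c "
from h import *
print(*mv(.602,-.307,.2)); S=viewer.snapshot('scene'); print(onz(S,193,243,0),onz(S,195,197,.18),onz(S,172,208,.16))"
```

```text
t 1.0 tcp [ 0.5435 -0.3312  0.2307] shift [ 0.0586 -0.0241  0.0308] spin 0.12
[ 0.759453   -0.07383792  0.        ] [ 0.73141443 -0.04123147  0.18      ] [ 0.76751116 -0.09111852  0.16      ]
```

Call:
{"fn": "carry_out", "kwargs": {
  "plan": [
    [[0.03,-0.012,0.015,0],[0.06,-0.024,0.03,0],[0.06,-0.024,0.03,0],[0.06,-0.024,0.03,0]]
  ]
}}

```text
clock: 1.45
ee_pos: [0.6004, -0.3091, 0.2002]
orientation: [1.0, 0.0, -0.001, -0.0]
wrist_force: [-0.6, -0.3, 0.4]
grip_width: 0.0851
grip_force: 0.0
```

```bash
python3 - <<'E'
from h import *
import cv2
s=viewer.snapshot("wrist");cv2.imwrite("pics/w1.png",s["color"])
print(s["vertical_fov"],s["cx"],s["cy"],np.round(s["cam_to_world"],3).tolist(),*mv(.604,-.306,.2))
for p in ((.605,-.306,.044),(.605,-.306,.018)): print(np.round(proj(s,p),1))
E
```

```text
62.0553227298625 314.8810281492762 200.49514991712468 [[0.0, 0.966, 0.259, 0.665], [-1.0, 0.0, 0.0, -0.31], [-0.0, -0.259, 0.966, 0.341], [0.0, 0.0, 0.0, 1.0]] t 1.5 tcp [ 0.6001 -0.3098  0.2012] shift [ 0.0039 -0.0038  0.0012] spin -0.0
[310.4 179. ]
[310.8 173.8]
```

View pics/w1.png

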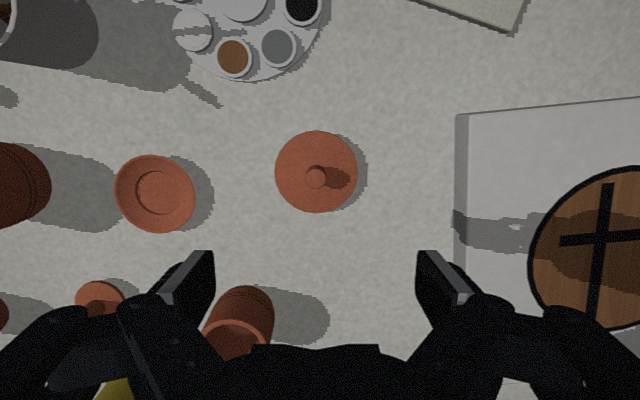

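The wrist view shows lid_c's disc at (316,171) with its knob at (316,177), the saucer at (155,193) and jar_b at (238,340).

```bash
cat >> h.py <<'E'
import cv2
def disc(s,p,z):
    "red component at the projection of p: hull, ellipse centre -> world at height z, plus diameter"
    h=cv2.cvtColor(cv2.GaussianBlur(s["color"],(3,3),0),cv2.COLOR_BGR2HSV)
    m=(((h[...,0]<14)|(h[...,0]>174))&(h[...,1]>90)&(h[...,2]>40)).astype(np.uint8)
    n,L,st,_=cv2.connectedComponentsWithStats(m); u,v=map(int,proj(s,p))
    w=L[v-12:v+13,u-12:u+13]; k=np.bincount(w[w>0]).argmax()
    c=max(cv2.findContours((L==k).astype(np.uint8),0,1)[0],key=cv2.contourArea)
    e=cv2.fitEllipse(cv2.convexHull(c)); q=onz(s,*e[0],z); f=200/np.tan(np.radians(s["vertical_fov"])/2)
    dep=-(np.array(s["cam_to_world"])[:3,:3].T@(q-np.array(s["cam_to_world"])[:3,3]))[2]
    return q.round(4), np.round(e[0],1), np.round(np.array(e[1])*dep/f,4)
E
python3 - <<'E'
from h import *
s=viewer.snapshot("wrist")
q=disc(s,(.605,-.306,.018),.016);print(*q,onz(s,316,177,.044)[:2],*mv(q[0][0],q[0][1],.02))
E
```

```text
[ 0.607  -0.3109  0.016 ] [314.9 171.2] [0.0809 0.0818] [ 0.60656019 -0.31189203] t 1.55 tcp [ 0.6    -0.3102  0.2018] shift [0.007  0.0006 0.1818] spin -0.05
```

Call:
{"fn": "carry_out", "kwargs": {
  "plan": [
    [[0.007,0,0.05,0],[0.007,0,0.1,0],[0.007,0,0.14,0],[0.007,0,0.165,0],[0.007,0,0.178,0],[0.007,0,0.178,0],[0.007,0,0.178,0]]
  ]
}}

```text
clock: 2.25
ee_pos: [0.6083, -0.3106, 0.0253]
orientation: [1.0, -0.0, 0.001, 0.001]
wrist_force: [-0.2, -0.2, -0.4]
grip_width: 0.0855
grip_force: 0.0
```

Call:
{"fn": "carry_out", "kwargs": {
  "plan": [
    [[0,0,0,0],[0,0,0,0],[0,0,0,0],[0,0,0,0],[0,0,0,0],[0,0,0,0],[0,0,0,0],[0,0,0,0]]
  ],
  "claw": 0,
  "force": 40
}}

```text
clock: 3.05
ee_pos: [0.6079, -0.3096, 0.0238]
orientation: [1.0, -0.0, 0.0, 0.0]
wrist_force: [-0.7, 1.3, 6.2]
grip_width: 0.0184
grip_force: 39.4
```

Call:
{"fn": "carry_out", "kwargs": {
  "plan": [
    [[0,0,-0.01,0],[0,0,-0.03,0],[0,0,-0.06,0],[0,0,-0.1,0],[0,0,-0.14,0],[0,0,-0.16,0],[0,0,-0.17,0],[0,0,-0.17,0]]
  ]
}}

```text
clock: 3.85
ee_pos: [0.6079, -0.3097, 0.1944]
orientation: [1.0, -0.0, 0.001, 0.001]
wrist_force: [-0.2, -0.4, -1.3]
grip_width: 0.0187
grip_force: 39.1
```

```bash
python3 - <<'E'
from h import *
s=viewer.snapshot("wrist");cv2.imwrite("pics/w2.png",s["color"])
print(*mv(.56,0,.19)); st=manip.state(); print(st["wrist_force"],st["torque"],st["grip_width"])
x,y,z=st["ee_pos"]; print(*disc(s,(x,y,z-.004),z-.006))
E
```

```text
t 3.9 tcp [ 0.6073 -0.3093  0.1926] shift [-0.0474 -0.3093  0.0028] spin -0.02
[-0.37093101 -0.10693598 -1.31348346] [-0.00950871  0.01427051 -0.03715529] 0.01807465989321052
[ 0.6093 -0.3106  0.1866] [314.7 246.1] [0.076  0.0807]
```

View pics/w2.png

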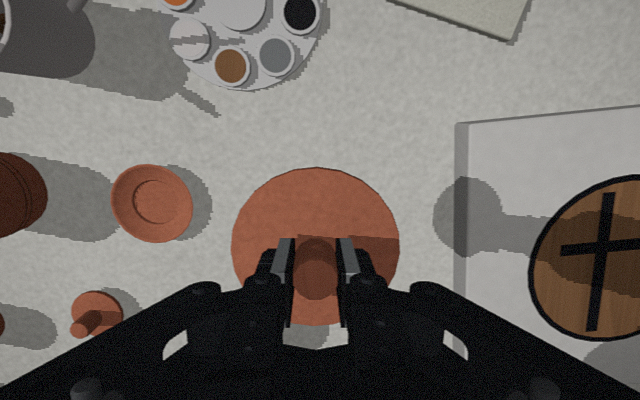

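Call:
{"fn": "carry_out", "kwargs": {
  "plan": [
    [[-0.01,-0.02,0,0],[-0.03,-0.06,0,0],[-0.05,-0.11,0,0],[-0.07,-0.16,0,0],[-0.09,-0.21,0,0],[-0.1,-0.26,0,0],[-0.105,-0.3,0,0],[-0.107,-0.317,0,0]]
  ]
}}

```text
clock: 4.7
ee_pos: [0.4982, 0.0113, 0.1915]
orientation: [1.0, 0.001, -0.002, -0.001]
wrist_force: [0.2, 0.3, -0.4]
grip_width: 0.0187
grip_force: 39.3
```

Call:
{"fn": "carry_out", "kwargs": {
  "plan": [
    [[0,0,0,0]]
  ]
}}

```text
clock: 4.8
ee_pos: [0.499, 0.0103, 0.1917]
orientation: [1.0, 0.002, -0.002, -0.0]
wrist_force: [-0.2, -1.2, -1.4]
grip_width: 0.0183
grip_force: 39.3
```

```bash
cat >> h.py <<'E'
def look(n):
    s=viewer.snapshot("wrist");cv2.imwrite(f"pics/{n}.png",s["color"])
    print(np.round(s["cam_to_world"],4).tolist()[0][3],*mv(.5,0,.19)); np.save(n,np.array([s["cam_to_world"],s["vertical_fov"],s["cx"],s["cy"]],dtype=object),allow_pickle=True)
def load(n):
    a=np.load(n+".npy",allow_pickle=True); return dict(cam_to_world=a[0],vertical_fov=a[1],cx=a[2],cy=a[3],color=cv2.imread(f"pics/{n}.png"))
E
python3 -c "
from h import *
look('w3')"
```

```text
0.5635 t 4.85 tcp [0.4997 0.0087 0.1918] shift [0.0003 0.0087 0.0018] spin 0.15
```

View pics/w3.png

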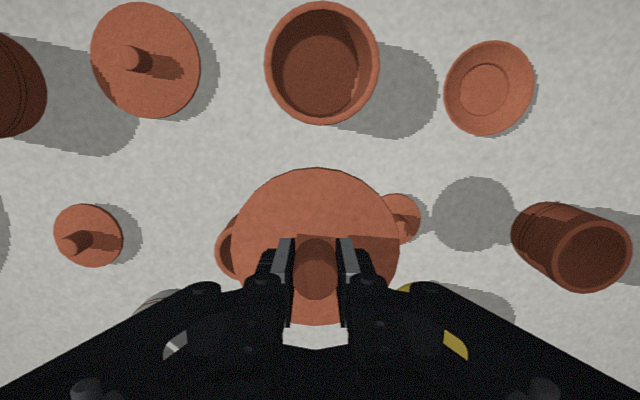

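```bash
cat >> h.py <<'E'
from scipy.optimize import least_squares
def rim(s,g,r,z,obs):
    "obs: (l,r,t,b) pixel extents, None where unknown"
    t=np.linspace(0,2*np.pi,181)
    def ext(p):
        c=np.array([proj(s,(p[0]+r*np.cos(a),p[1]+r*np.sin(a),z)) for a in t]); return [c[:,0].min(),c[:,0].max(),c[:,1].min(),c[:,1].max()]
    k=[i for i in range(4) if obs[i] is not None]
    q=least_squares(lambda p:[ext(p)[i]-obs[i] for i in k],g,x_scale=.01,diff_step=1e-3)
    return q.x.round(4),np.round(ext(q.x),1)
E
python3 - <<'E'
from h import *
s=load('w3')
print("jc",*rim(s,(.594,.008),.042,.08,(264,380,0.5,None)))
print("jc in",*rim(s,(.594,.008),.036,.08,(272,372,9,None)))
print("jb",*rim(s,(.443,-.222),.035,.07,(551,631,220,293)))
print("ld",*disc(s,(.604,.165,.018),.016),*rim(s,(.604,.165),.049,.018,(90,200,2,None)))
print("lb",*disc(s,(.439,.245,.018),.016),*rim(s,(.44,.245),.035,.018,(53,123,204,None)))
cv2.imwrite("pics/w3c.png",cv2.resize(s["color"][0:140,80:400],None,fx=2.5,fy=2.5,interpolation=cv2.INTER_CUBIC))
E
```

```text
jc [0.5934 0.0046] [262.8 381.2   0.6 127.4]
jc in [0.5942 0.0046] [271.2 372.8   9.1 117.9]
jb [ 0.4422 -0.2276] [549.2 632.7 219.1 294.2]
ld [0.6063 0.1603 0.016 ] [144.9  59.9] [0.0925 0.1073] [0.6024 0.1594] [ 89.  201.    2.1 121.3]
lb [0.4406 0.2399 0.016 ] [ 87.7 235.1] [0.0611 0.0725] [0.439  0.2384] [ 52.8 123.2 204.  268.9]
```

View pics/w3c.png

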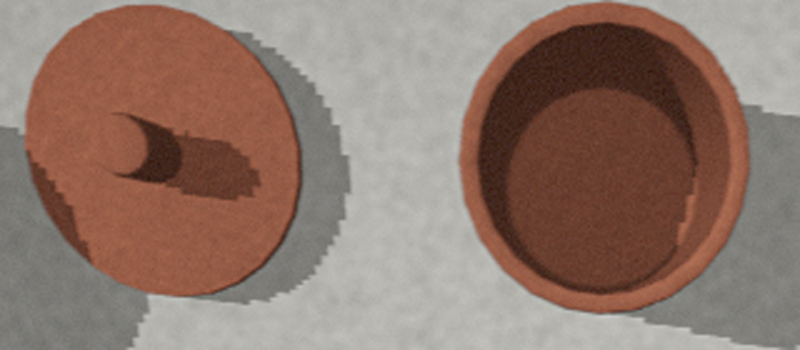

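Call:
{"fn": "carry_out", "kwargs": {
  "plan": [
    [[0.02,0.002,0,0],[0.05,0.002,0.01,0],[0.08,0.002,0.02,0],[0.095,0.002,0.03,0],[0.095,0.002,0.03,0]]
  ]
}}

```text
clock: 5.35
ee_pos: [0.596, 0.0038, 0.16]
orientation: [1.0, -0.001, -0.002, -0.0]
wrist_force: [-1.0, -0.1, -1.1]
grip_width: 0.0186
grip_force: 39.3
```

```bash
cat >> h.py <<'E'
def avg(n=6):
    P=[]
    for _ in range(n): viewer.snapshot("wrist"); P.append(manip.state()["ee_pos"])
    P=np.array(P); print("avg",P.mean(0).round(4),"sd",P.std(0).round(4),P[:,1].round(4), manip.state()["clock"]); return P.mean(0)
E
python3 -c "
from h import *
avg()"
```

```text
avg [0.5951 0.0047 0.1628] sd [0.0001 0.0004 0.001 ] [0.0041 0.0044 0.0046 0.0048 0.005  0.0052] 5.65
```

Call:
{"fn": "carry_out", "kwargs": {
  "plan": [
    [[0,0,0.02,0],[0,0,0.04,0],[0,0,0.053,0],[0,0,0.06,0],[0,0,0.064,0],[0,0,0.066,0],[0,0,0.067,0],[0,0,0.068,0]]
  ]
}}

```text
clock: 6.45
ee_pos: [0.5961, 0.0055, 0.0958]
orientation: [1.0, -0.0, 0.001, 0.0]
wrist_force: [0.7, -0.5, -1.3]
grip_width: 0.0183
grip_force: 39.3
```

Call:
{"fn": "carry_out", "kwargs": {
  "plan": [
    [[0,0,0.0005,0],[0,0,0.001,0],[0,0,0.0015,0],[0,0,0.002,0],[0,0,0.002,0]]
  ]
}}

```text
clock: 6.95
ee_pos: [0.5958, 0.0055, 0.0938]
orientation: [1.0, -0.0, 0.0, 0.0]
wrist_force: [-2.1, -0.6, 3.9]
grip_width: 0.0181
grip_force: 39.7
```

Call:
{"fn": "carry_out", "kwargs": {
  "plan": [
    [[0,0,0,0],[0,0,0,0],[0,0,0,0],[0,0,0,0],[0,0,0,0]]
  ],
  "claw": 0.6
}}

```text
clock: 7.45
ee_pos: [0.5957, 0.0055, 0.0932]
orientation: [1.0, -0.0, -0.0, 0.0]
wrist_force: [-0.7, -0.4, 0.2]
grip_width: 0.0512
grip_force: 0.0
```

Call:
{"fn": "carry_out", "kwargs": {
  "plan": [
    [[0,0,-0.02,0],[0,0,-0.06,0],[0,0,-0.1,0],[-0.04,-0.02,-0.106,0],[-0.08,-0.05,-0.106,0],[-0.1,-0.09,-0.106,0],[-0.1,-0.13,-0.106,0],[-0.1,-0.155,-0.106,0]]
  ],
  "claw": 1
}}

```text
clock: 8.25
ee_pos: [0.495, 0.1628, 0.1999]
orientation: [1.0, 0.001, 0.001, -0.0]
wrist_force: [1.2, -0.2, -0.1]
grip_width: 0.0857
grip_force: 0.0
```

```bash
python3 -c "
from h import *
look('w4')"
```

```text
0.5587 t 8.3 tcp [0.4951 0.1653 0.1997] shift [0.0045 0.1654 0.0093] spin 0.14
```

View pics/w4.png

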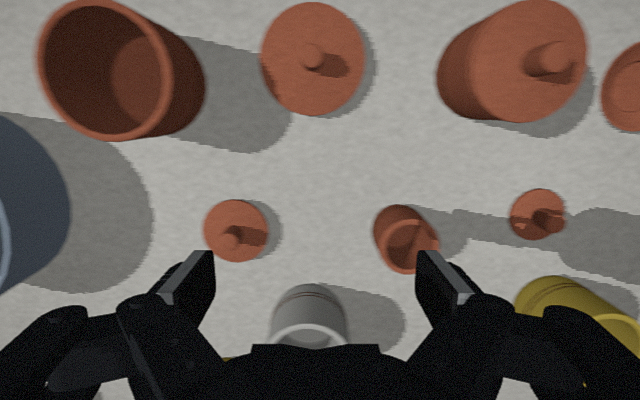

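The picture shows lid_c seated on jar_c (512,62), lid_d at (313,58), jar_d's rim at (105,68), lid_b at (236,231), jar_a's rim at (412,246) and lid_a at (538,214).

```bash
python3 - <<'E'
from h import *
s=load('w4')
print("ld",*disc(s,(.606,.162,.018),.017),*rim(s,(.604,.165),.049,.018,(262,366,2,None)), onz(s,313,57,.044))
print("jd",*rim(s,(.584,.308),.049,.09,(37,172,-0.5,140)))
print("lb",*disc(s,(.439,.24,.018),.017),*rim(s,(.44,.245),.035,.018,(203,268.5,199,263)))
print("ja",*rim(s,(.4365,.073),.028,.06,(384,440,None,None)))
avg(3)
E
```

```text
ld [0.6058 0.1645 0.017 ] [312.   58.5] [0.0938 0.1023] [0.6021 0.1627] [259.9 368.1   2.2 118.4] [0.603034   0.16342079 0.044     ]
jd [0.5848 0.3108] [ 34.5 174.5  -3.4 143.9]
lb [0.4405 0.2443 0.017 ] [235.1 230.6] [0.0636 0.0665] [0.4394 0.2433] [201.8 269.8 199.  263. ]
ja [0.3185 0.0644] [384.  440.  336.1 383.2]
avg [0.4955 0.1619 0.1993] sd [0.0001 0.0011 0.0001] [0.1633 0.1617 0.1607] 8.45
```

Call:
{"fn": "carry_out", "kwargs": {
  "plan": [
    [[0.05,-0.002,0,0],[0.09,-0.003,0.02,0],[0.1085,-0.003,0.07,0],[0.1085,-0.003,0.12,0],[0.1085,-0.003,0.155,0],[0.1085,-0.003,0.175,0],[0.1085,-0.003,0.178,0],[0.1085,-0.003,0.178,0]]
  ]
}}

```text
clock: 9.25
ee_pos: [0.6045, 0.1623, 0.0212]
orientation: [1.0, -0.001, -0.0, 0.0]
wrist_force: [-0.4, -0.2, 0.7]
grip_width: 0.0854
grip_force: 0.0
```

Call:
{"fn": "carry_out", "kwargs": {
  "plan": [
    [[0,0,0,0],[0,0,0,0],[0,0,0,0],[0,0,0,0],[0,0,0,0],[0,0,0,0],[0,0,0,0]]
  ],
  "claw": 0
}}

```text
clock: 9.95
ee_pos: [0.6046, 0.1636, 0.0221]
orientation: [1.0, -0.0, 0.001, -0.0]
wrist_force: [-1.0, 0.1, 5.6]
grip_width: 0.0186
grip_force: 39.0
```

Call:
{"fn": "carry_out", "kwargs": {
  "plan": [
    [[0,0,-0.01,0],[0,0,-0.03,0],[0,0,-0.06,0],[0,0,-0.1,0],[0,0,-0.14,0],[0,0,-0.16,0],[0,0,-0.17,0],[0,0,-0.17,0]]
  ]
}}

```text
clock: 10.75
ee_pos: [0.6045, 0.1636, 0.1923]
orientation: [1.0, -0.0, 0.001, -0.0]
wrist_force: [0.7, -0.3, -1.8]
grip_width: 0.0186
grip_force: 39.1
```

Call:
{"fn": "carry_out", "kwargs": {
  "plan": [
    [[-0.01,-0.01,0,0],[-0.03,-0.03,0,0],[-0.06,-0.06,0,0],[-0.09,-0.09,0,0],[-0.105,-0.12,0,0],[-0.115,-0.14,0,0],[-0.12,-0.147,0,0],[-0.12,-0.147,0,0]]
  ]
}}

```text
clock: 11.55
ee_pos: [0.4826, 0.3112, 0.1899]
orientation: [1.0, 0.001, -0.001, 0.001]
wrist_force: [-0.1, -0.5, -2.5]
grip_width: 0.0185
grip_force: 39.3
```

```bash
python3 -c "
from h import *
look('w5');avg(4)"
```

```text
0.5468 t 11.6 tcp [0.4835 0.3104 0.1902] shift [0.0162 0.3104 0.0005] spin 0.05
avg [0.4845 0.3096 0.1907] sd [0.0003 0.0002 0.0002] [0.3099 0.3096 0.3095 0.3095] 11.8
```

View pics/w5.png

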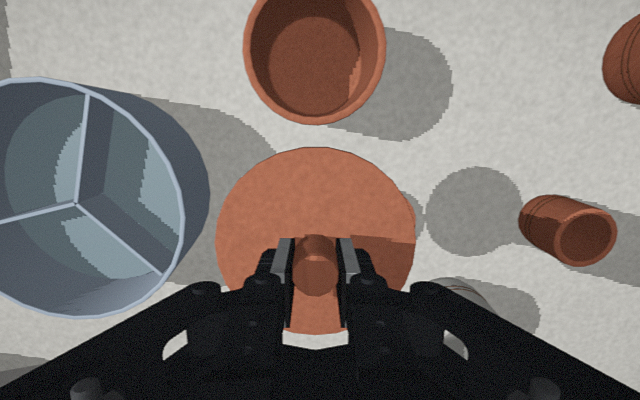

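```bash
python3 - <<'E'
from h import *
s=load('w5')
print("jd",*rim(s,(.584,.308),.049,.09,(243,386,None,125)),*rim(s,(.584,.308),.043,.09,(252,377,None,116)))
print("ldhand",*rim(s,(.484,.31),.049,.1865,(215,415,147,None)))
s=load('w3')
print("lchand",*rim(s,(.5,.008),.042,.186,(231,400,167,None)))
E
```

```text
jd [0.5861 0.3104] [241.2 387.8 -33.9 125.2] [0.5863 0.3105] [250.2 378.8 -23.4 116.2]
ldhand [0.4825 0.3102] [210.4 419.6 147.7 341.8]
lchand [0.497  0.0091] [227.4 403.6 167.5 330.4]
```

Call:
{"fn": "carry_out", "kwargs": {
  "plan": [
    [[0.02,0,0,0],[0.05,0,0,0],[0.08,0,0.01,0],[0.098,0,0.03,0],[0.1025,0,0.055,0],[0.1025,0,0.07,0],[0.1025,0,0.08,0],[0.1025,0,0.084,0]]
  ]
}}

```text
clock: 12.6
ee_pos: [0.5866, 0.3097, 0.1061]
orientation: [1.0, -0.001, -0.001, 0.0]
wrist_force: [-0.8, 0.7, -1.0]
grip_width: 0.0187
grip_force: 39.3
```

Call:
{"fn": "carry_out", "kwargs": {
  "plan": [
    [[0,0,0.002,0],[0,0,0.004,0],[0,0,0.005,0],[0,0,0.0055,0],[0,0,0.006,0],[0,0,0.006,0]]
  ]
}}

```text
clock: 13.2
ee_pos: [0.5869, 0.3107, 0.1021]
orientation: [1.0, -0.0, 0.0, -0.0]
wrist_force: [-1.0, -1.0, 2.7]
grip_width: 0.0183
grip_force: 39.8
```

Call:
{"fn": "carry_out", "kwargs": {
  "plan": [
    [[0,0,0,0],[0,0,0,0],[0,0,0,0],[0,0,0,0],[0,0,0,0]]
  ],
  "claw": 0.6
}}

```text
clock: 13.7
ee_pos: [0.5868, 0.3105, 0.1012]
orientation: [1.0, -0.0, 0.0, 0.0]
wrist_force: [-0.4, 0.3, -0.3]
grip_width: 0.0511
grip_force: 0.0
```

Call:
{"fn": "carry_out", "kwargs": {
  "plan": [
    [[0,0,-0.02,0],[0,0,-0.06,0],[0,0,-0.1,0],[-0.045,0.015,-0.1,0],[-0.09,0.035,-0.1,0],[-0.13,0.055,-0.1,0],[-0.165,0.067,-0.1,0],[-0.165,0.067,-0.1,0]]
  ],
  "claw": 1
}}

```text
clock: 14.5
ee_pos: [0.4174, 0.2422, 0.2014]
orientation: [1.0, 0.0, -0.002, 0.001]
wrist_force: [-0.8, 0.2, 0.4]
grip_width: 0.0856
grip_force: 0.0
```

```bash
python3 -c "
from h import *
look('w6');avg(3)
s=load('w6');print(disc(s,(.44,.243,.018),.017))"
```

```text
0.4817 t 14.55 tcp [0.4202 0.2431 0.2019] shift [0.0797 0.2431 0.0119] spin 0.01
avg [0.4225 0.2438 0.2018] sd [0.0005 0.0001 0.0002] [0.2436 0.2439 0.2439] 14.7
(array([0.44  , 0.2435, 0.017 ]), array([312.2, 154.9]), array([0.0671, 0.0674]))
```

View pics/w6.png

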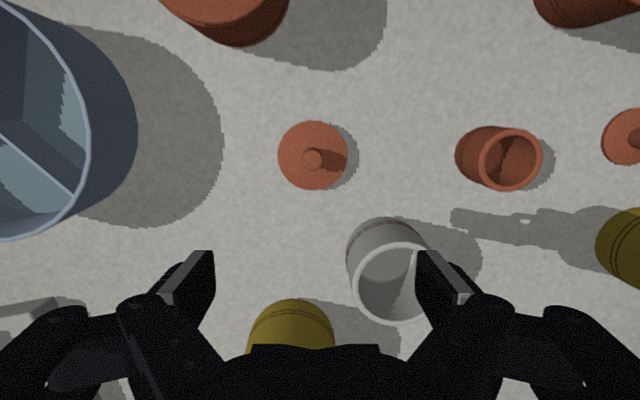

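Call:
{"fn": "carry_out", "kwargs": {
  "plan": [
    [[0.018,0,0.04,0],[0.018,0,0.08,0],[0.018,0,0.12,0],[0.018,0,0.155,0],[0.018,0,0.175,0],[0.018,0,0.1795,0],[0.018,0,0.1795,0],[0.018,0,0.1795,0]]
  ]
}}

```text
clock: 15.5
ee_pos: [0.441, 0.2439, 0.0226]
orientation: [1.0, -0.0, 0.001, -0.0]
wrist_force: [0.7, -0.2, 0.7]
grip_width: 0.0854
grip_force: 0.0
```

Call:
{"fn": "carry_out", "kwargs": {
  "plan": [
    [[0,0,0,0],[0,0,0,0],[0,0,0,0],[0,0,0,0],[0,0,0,0],[0,0,0,0],[0,0,0,0]]
  ],
  "claw": 0
}}

```text
clock: 16.2
ee_pos: [0.4399, 0.2435, 0.0222]
orientation: [1.0, -0.0, 0.0, -0.0]
wrist_force: [-0.8, -0.1, 5.9]
grip_width: 0.0188
grip_force: 39.0
```

Call:
{"fn": "carry_out", "kwargs": {
  "plan": [
    [[0,0,-0.01,0],[0,0,-0.03,0],[0,0,-0.06,0],[0,0,-0.1,0],[0,0,-0.14,0],[0,0,-0.16,0],[0,0,-0.17,0],[0,0,-0.17,0]]
  ]
}}

```text
clock: 17.0
ee_pos: [0.4401, 0.2437, 0.1928]
orientation: [1.0, -0.0, 0.001, -0.0]
wrist_force: [-0.8, 0.7, -1.2]
grip_width: 0.0186
grip_force: 39.1
```

Call:
{"fn": "carry_out", "kwargs": {
  "plan": [
    [[0,0.01,0,0],[0,0.03,0,0],[0,0.07,0,0],[0,0.11,0,0],[0,0.15,0,0],[0,0.19,0,0],[-0.005,0.22,0,0],[-0.01,0.24,0,0]]
  ]
}}

```text
clock: 17.8
ee_pos: [0.4282, 0.0012, 0.1901]
orientation: [1.0, -0.001, -0.002, 0.0]
wrist_force: [0.6, 0.3, -0.9]
grip_width: 0.0186
grip_force: 39.2
```

Call:
{"fn": "carry_out", "kwargs": {
  "plan": [
    [[-0.005,0.02,0,0],[-0.01,0.06,0,0],[-0.02,0.1,0,0],[-0.035,0.14,0,0],[-0.05,0.18,0,0],[-0.065,0.21,0,0],[-0.075,0.228,0,0],[-0.075,0.228,0,0]]
  ]
}}

```text
clock: 18.6
ee_pos: [0.3526, -0.226, 0.1902]
orientation: [1.0, -0.002, -0.001, -0.001]
wrist_force: [-0.1, 0.2, -0.4]
grip_width: 0.0183
grip_force: 39.3
```

```bash
python3 -c "
from h import *
look('w7');avg(3)"
```

```text
0.4169 t 18.65 tcp [ 0.3533 -0.2248  0.1904] shift [ 0.1459 -0.2253  0.0006] spin -0.19
avg [ 0.3542 -0.2238  0.1909] sd [0.0003 0.0002 0.0002] [-0.2241 -0.2237 -0.2235] 18.8
```

View pics/w7.png

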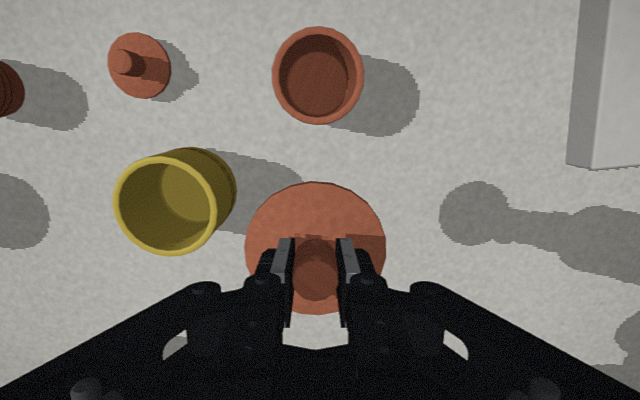

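```bash
python3 - <<'E'
from h import *
s=load('w7')
print("jb",*rim(s,(.442,-.226),.035,.07,(272,364,26,124)))
print("hand",*rim(s,(.353,-.225),.035,.1865,(245,386,182,None)))
print("la",*disc(s,(.457,-.067,.018),.017),*rim(s,(.457,-.067),.028,.018,(108,171,32,98)))
E
```

```text
jb [ 0.4411 -0.2296] [270.7 365.3  24.8 125.4]
hand [ 0.3512 -0.2273] [241.2 389.8 182.4 319.7]
la [ 0.4568 -0.0718  0.017 ] [138.8  65. ] [0.052  0.0605] [ 0.4559 -0.0729] [107.4 171.6  31.   99.1]
```

Call:
{"fn": "carry_out", "kwargs": {
  "plan": [
    [[0.02,0.001,0,0],[0.05,0.002,0,0],[0.075,0.0025,0.015,0],[0.086,0.0025,0.04,0],[0.088,0.0025,0.07,0],[0.088,0.0025,0.09,0],[0.088,0.0025,0.1,0],[0.088,0.0025,0.104,0]]
  ]
}}

```text
clock: 19.6
ee_pos: [0.4426, -0.2259, 0.0869]
orientation: [1.0, 0.001, -0.001, -0.001]
wrist_force: [0.1, 0.4, -1.1]
grip_width: 0.0185
grip_force: 39.3
```

Call:
{"fn": "carry_out", "kwargs": {
  "plan": [
    [[0,0,0.002,0],[0,0,0.004,0],[0,0,0.005,0],[0,0,0.0055,0],[0,0,0.006,0],[0,0,0.006,0]]
  ]
}}

```text
clock: 20.2
ee_pos: [0.4428, -0.2272, 0.0822]
orientation: [1.0, -0.0, 0.0, 0.0]
wrist_force: [-0.4, -0.3, 2.7]
grip_width: 0.0186
grip_force: 39.5
```

Call:
{"fn": "carry_out", "kwargs": {
  "plan": [
    [[0,0,0,0],[0,0,0,0],[0,0,0,0],[0,0,0,0],[0,0,0,0]]
  ],
  "claw": 0.6
}}

```text
clock: 20.7
ee_pos: [0.4427, -0.227, 0.0818]
orientation: [1.0, -0.0, 0.0, 0.0]
wrist_force: [-0.3, -0.1, 0.4]
grip_width: 0.0512
grip_force: 0.0
```

Call:
{"fn": "carry_out", "kwargs": {
  "plan": [
    [[0,0,-0.02,0],[0,0,-0.06,0],[0,0,-0.1,0],[-0.005,-0.04,-0.118,0],[-0.008,-0.08,-0.118,0],[-0.008,-0.12,-0.118,0],[-0.008,-0.155,-0.118,0],[-0.008,-0.155,-0.118,0]]
  ],
  "claw": 1
}}

```text
clock: 21.5
ee_pos: [0.4341, -0.0685, 0.2]
orientation: [1.0, 0.002, -0.0, -0.001]
wrist_force: [0.8, -0.4, -0.4]
grip_width: 0.0851
grip_force: 0.0
```

```bash
python3 -c "
from h import *
avg(4);look('w8')
s=load('w8');print(disc(s,(.457,-.07,.018),.017))"
```

```text
avg [ 0.4348 -0.0717  0.1999] sd [0.0001 0.0009 0.0001] [-0.0703 -0.0715 -0.0722 -0.0726] 21.7
0.4987 t 21.75 tcp [ 0.4348 -0.0728  0.1997] shift [ 0.0651 -0.0729  0.0097] spin -0.07
(array([ 0.4577, -0.0697,  0.017 ]), array([310.6, 155.6]), array([0.0535, 0.0539]))
```

Call:
{"fn": "carry_out", "kwargs": {
  "plan": [
    [[0.0225,-0.002,0.04,0],[0.0225,-0.002,0.08,0],[0.0225,-0.002,0.12,0],[0.0225,-0.002,0.155,0],[0.0225,-0.002,0.175,0],[0.0225,-0.002,0.178,0],[0.0225,-0.002,0.178,0],[0.0225,-0.002,0.178,0]]
  ]
}}

```text
clock: 22.55
ee_pos: [0.4581, -0.0707, 0.0228]
orientation: [1.0, -0.0, 0.001, 0.0]
wrist_force: [-0.9, -0.1, 0.9]
grip_width: 0.0854
grip_force: 0.0
```

Call:
{"fn": "carry_out", "kwargs": {
  "plan": [
    [[0,0,0,0],[0,0,0,0],[0,0,0,0],[0,0,0,0],[0,0,0,0],[0,0,0,0],[0,0,0,0]]
  ],
  "claw": 0
}}

```text
clock: 23.25
ee_pos: [0.4574, -0.07, 0.0221]
orientation: [1.0, -0.0, 0.0, 0.0]
wrist_force: [-1.0, 0.1, 6.3]
grip_width: 0.0186
grip_force: 39.1
```

Call:
{"fn": "carry_out", "kwargs": {
  "plan": [
    [[0,0,-0.01,0],[0,0,-0.03,0],[0,0,-0.06,0],[0,0,-0.1,0],[0,0,-0.14,0],[0,0,-0.16,0],[0,0,-0.17,0],[0,0,-0.17,0]]
  ]
}}

```text
clock: 24.05
ee_pos: [0.4576, -0.0701, 0.1928]
orientation: [1.0, -0.0, 0.001, 0.0]
wrist_force: [0.5, -0.9, -1.2]
grip_width: 0.0183
grip_force: 39.3
```

Call:
{"fn": "carry_out", "kwargs": {
  "plan": [
    [[-0.01,-0.01,0,0],[-0.03,-0.03,0,0],[-0.05,-0.06,0,0],[-0.07,-0.09,0,0],[-0.09,-0.12,0,0],[-0.1,-0.14,0,0],[-0.105,-0.148,0,0],[-0.105,-0.148,0,0]]
  ]
}}

```text
clock: 24.85
ee_pos: [0.3509, 0.0788, 0.191]
orientation: [1.0, 0.001, -0.001, 0.0]
wrist_force: [-0.1, -0.1, 0.2]
grip_width: 0.0185
grip_force: 39.3
```

```bash
python3 -c "
from h import *
avg(4);look('w9')"
```

```text
avg [0.3523 0.0777 0.1914] sd [0.0003 0.0003 0.0001] [0.0781 0.0777 0.0775 0.0774] 25.05
0.4166 t 25.1 tcp [0.3526 0.0774 0.1916] shift [0.1475 0.0771 0.0015] spin -0.09
```

View pics/w9.png

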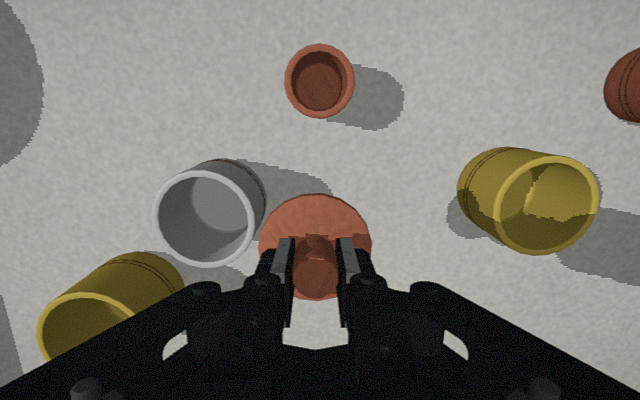

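```bash
python3 - <<'E'
from h import *
s=load('w9')
print("ja",*rim(s,(.437,.075),.028,.06,(284.5,355,43,118)))
print("hand",*rim(s,(.352,.077),.028,.1875,(259,372,194,None)))
E
```

```text
ja [0.4392 0.0724] [283.6 355.9  42.3 118.8]
hand [0.3527 0.0761] [256.1 374.9 194.3 304.5]
```

Call:
{"fn": "carry_out", "kwargs": {
  "plan": [
    [[0.02,0.001,0,0],[0.05,0.002,0,0],[0.075,0.0035,0.015,0],[0.0865,0.0035,0.05,0],[0.0865,0.0035,0.08,0],[0.0865,0.0035,0.1,0],[0.0865,0.0035,0.11,0],[0.0865,0.0035,0.114,0]]
  ]
}}

```text
clock: 25.9
ee_pos: [0.4386, 0.074, 0.077]
orientation: [1.0, -0.001, -0.001, 0.0]
wrist_force: [-0.1, -0.4, 0.0]
grip_width: 0.0185
grip_force: 39.3
```

Call:
{"fn": "carry_out", "kwargs": {
  "plan": [
    [[0,0,0.002,0],[0,0,0.004,0],[0,0,0.005,0],[0,0,0.0055,0],[0,0,0.006,0],[0,0,0.006,0]]
  ]
}}

```text
clock: 26.5
ee_pos: [0.439, 0.0746, 0.0722]
orientation: [1.0, -0.0, 0.0, 0.0]
wrist_force: [0.0, -0.3, 2.9]
grip_width: 0.0185
grip_force: 39.7
```

Call:
{"fn": "carry_out", "kwargs": {
  "plan": [
    [[0,0,0,0],[0,0,0,0],[0,0,0,0],[0,0,0,0],[0,0,0,0]]
  ],
  "claw": 0.6
}}

```text
clock: 27.0
ee_pos: [0.4387, 0.0745, 0.0717]
orientation: [1.0, -0.0, -0.0, 0.0]
wrist_force: [0.6, -0.3, -0.6]
grip_width: 0.0514
grip_force: 0.0
```

Call:
{"fn": "carry_out", "kwargs": {
  "plan": [
    [[0,0,-0.02,0],[0,0,-0.06,0],[0,0,-0.1,0],[0,0,-0.15,0],[-0.03,0,-0.18,0],[-0.06,0,-0.2,0],[-0.06,0,-0.22,0],[-0.06,0,-0.22,0]]
  ],
  "claw": 1
}}

```text
clock: 27.8
ee_pos: [0.3795, 0.0746, 0.2943]
orientation: [1.0, 0.0, 0.003, 0.0]
wrist_force: [0.2, 0.5, -0.8]
grip_width: 0.0851
grip_force: 0.0
```

```bash
python3 - <<'E'
from h import *
a=viewer.snapshot("scene")["color"]; b=viewer.snapshot("side")["color"]; w=viewer.snapshot("wrist")["color"]
A=cv2.resize(a[110:250,140:380],(480,280),interpolation=cv2.INTER_CUBIC)
B=cv2.resize(b[110:240,250:370],(300,325),interpolation=cv2.INTER_CUBIC)
C=np.zeros((600,800,3),np.uint8); C[:280,:480]=A; C[:325,490:790]=B; C[330:600,:432]=cv2.resize(w,(432,270),interpolation=cv2.INTER_AREA)
cv2.imwrite("pics/fin.png",C)
E
```

```text
(no output)
```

View pics/fin.png

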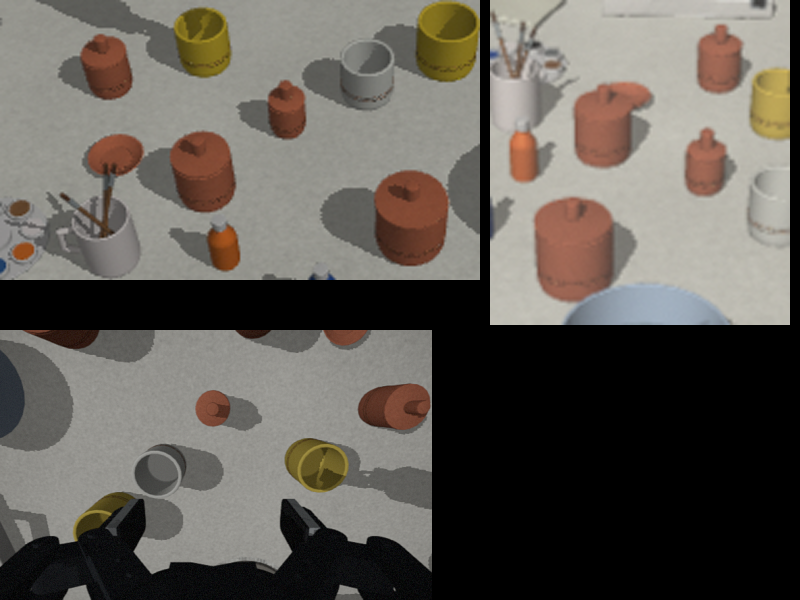

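The scene, side and wrist views all show the four lids sitting flat on their matching jars. The jars and the mug are where they were, so I'm handing in.

```bash
python3 -c "
from rig import manip
print(manip.sign_off())"
```

```text
the job is handed in; nothing more can be done
None
```

All four lids were placed on their matching canisters, the final pictures show them sitting flat with the canisters and mug where they were, and I handed the job in at about 28 s; no verdict came back.

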